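# Set up the hand mill: lock its base and mesh the crank

## Task

Get the coffee mill ready to grind: first push the red lever at its foot all the way down to lock the base to the table, then take the crank from the tray, set it on the mill's shaft, turn it until its teeth mesh and push it fully home. Let go of it, and leave the sugar bowl, jam jar, plates and scoop as they are.

Things in the scene. Friction and masses are not known exactly. Their poses are not given: they have to be found in the camera images.
- mill: Hand coffee mill, fixed. Origin on the table at the middle of its underside; z up. Black rubber foot 130 x 130 x 20 mm, dark wooden body 104 x 104 mm up to 95 mm, round steel seat plate (radius 46 mm) on top, its face at z = 105 mm. The drawer looks to -x, the base lever sticks out to +x. The mill stands left or right, the trays on the other side.
- seat (a point): Centre of the steel seat plate's upper face, on the shaft's axis; axes as the mill's. Round the brass shaft's core are 4 straight splines at 90 degrees to each other, 12 mm wide, out to 25 mm radius, from the seat to 18 mm above it, with square upper ends. How far the shaft is turned differs at each start and is NOT given by any axes here.
- crank: Loose steel crank, 0.3 to 0.5 kg, standing upright (as used) on the upper tray. Origin at the centre of the hub's underside, on the turning axis; z up; the arm points along +x. Hub: round, radius 34 mm, z = 0 to 42 mm, open below, 36 mm deep inside. Arm 16 mm wide, z = 34 to 42 mm, ending in an upright wooden knob at x = 108 mm, 28 mm thick, up to z = 84 mm.
- crank_grip (a point): On the crank's axis, 64 mm above the crank's origin, in the square black grip block on top of the hub: 26 x 26 mm with sides along the crank's x and y, from 42 to 78 mm above the crank's origin. Axes as the crank's.
- base_lever (a joint): Angle of the red lever above level, rad: 0 is level and locked (its stop), 0.8 is the raised stop. It starts raised by 0.5 to 0.75 and stays where it is left (friction about 0.15 N m). The hinge lies in the mill's frame at x = 66, z = 24 mm, along y.
- lever_pad (a point): Middle of the ribbed pad on the lever's upper face, 57 mm from the hinge along the lever and 4 mm above its mid-plane; axes as the lever's (x outward along it). The lever is 75 mm long, 34 mm wide, 8 mm thick; when locked its upper face lies 28 mm above the table.
- trays: Two stacked wooden trays, fixed, 340 x 240 mm (x, y), 60 mm high to the rim, with small grip bars at the ends. Origin on the table at the middle of the underside. The upper tray's floor lies 38 mm above the table; its rim wall is 8 mm thick.
- sugar_bowl: White ceramic sugar bowl with lid and blue band, 100 mm across, 104 mm high. Origin at the centre of its underside. To be left alone.
- jam_jar: Glass clip-lid jar of red jam, 84 mm across, 118 mm high. Origin at the centre of its underside. To be left alone.
- plates: Pair of stacked green plates, 190 mm across, 24 mm high. Origin at the centre of the underside. To be left alone.
- scoop: Stainless coffee scoop lying on the upper tray, bowl 46 mm across and 22 mm high, flat handle to 106 mm from the bowl's axis along +x. Origin at the centre of the bowl's underside. To be left alone.
- shaft_top (a point): Centre of the brass shaft's top, 32 mm above the seat; axes as the mill's. The core has a radius of 16 mm up to 24 mm above the seat, then narrows as a cone to 7 mm radius at the top. The shaft is stiff: it turns about z only above 0.35 N m, so it stays put while the crank is turned on it under light pressure.
- crank_teeth (a point): In the hub's open underside, at the crank's origin; axes as the crank's. 4 inner teeth at 0, 90, 180 and 270 degrees from the arm, 12 mm wide, inward to 18 mm radius, from 2 to 16 mm above this point. Unmeshed, they rest on the splines with this point 16 mm above the seat; meshed (any of 4 positions, about 5 degrees of play either way) it comes down level with the seat.
Not all that is in view belongs to the job. Leave any purple or yellow look-alike of the crank alone. Several things have the shape of the mill; the one meant has the colours described above.

How it is judged:
By the outcome, as a careful person would: the job done as asked, in the order asked, and still so for the second after the job is handed in, with the robot touching nothing.
It also fails if it takes over 61 s, if anything falls off the work surface, if the arm or the gripper's body presses on something with over 40 N, if the wrist force passes 120 N, or if a joint passes its speed limit or range.

## Robot

A 7-joint arm with a two-finger parallel gripper is mounted at the origin on the work surface. World frame = base frame: x ahead of the robot, y to its left, z up, the work surface at z = 0. Lengths are in m, angles in rad, forces in N, time in s.
With the tool pointing down it reaches from about 0.35 to 0.9 m from the base axis. Payload 7.2 kg.
Tool frame: the origin (TCP) lies between the finger pads; the fingertips stand 22 mm ahead of it and the grasp point (between the pads) lies 3 mm ahead of it; z points along the fingers, x is the direction in which the jaws open and shut, and the axes are right-handed (so a half turn about z gives the same grasp; the last joint's range is limited). The gripper opens to 88 mm and grips with 3 to 60 N. Pads are 20 mm wide; open, the fingers measure 115 mm over their backs; the gripper's body (75 mm by 178 mm) begins 61 mm behind the grasp point.
Start: joints at [-1.385, 0.411, -0.013, 1.596, 0.006, 1.134, -0.082], TCP at [0.157, 0.605, 0.245] pointing down, gripper open.
Joint ranges: [-2.95, 2.95], [-0.29, 1.99], [-1.47, 1.44], [0.14, 2.54], [-1.03, 4.17], [0.13, 1.85], [-2.86, 2.86]. Speed limits (rad/s): [2.39, 2.39, 3.01, 3.01, 3.14, 3.14, 3.14].

## Interface

Orientations are given as a unit quaternion [w, x, y, z].
In Python, from station import * gives the robot as it stands. The module is installed in compiled form; this text tells all that it offers.
- The arm moves only by the tool play_rows, never from a script. Its argument "increments" is a list that holds one entry, the list of rows, each a list of 5 numbers: the finger opening in cm, from 0 to 8.78, then the shift along the tool's x, y, z in cm, then the turn about the tool's z in degrees. A call has 1 to 20 rows; each row is the pose to reach, as a shift and turn from the pose measured when the call began, along the tool's axes at that moment; what a row does not reach only later rows make up. A row lasts 1/10 s, in which the tool goes at most 50 mm and 8.59 degrees, less where a joint would pass 70% of its speed; a pose out of reach is approached as far as the arm can. A call with a gripper value outside its range is refused whole. The fingers move at their own pace and stop on an object; "force" is the grip in N (left out, the last holds). Time passes only in rows, so rows that repeat a pose let the fingers close. It gives the time, the measured TCP pose, the force and the opening at its end, in the units of the state.
- observe(): the state, without advancing time (a new reading comes with each control period).
- camera(name): name is "scene" or "side" or "wrist"; returns the picture (384x512x3 uint8, red, green, blue); there is no depth.
- calibration(name): a dict with "intrinsics" (3x3 intrinsics, pixels), "R" (3x3) and "t" (3): a world point X has camera coordinates R X + t; the wrist camera has in their place "tool_from_camera" (4x4, takes a point from camera to tool coordinates, whose origin is the TCP and whose axes are the tool frame's). Camera axes: x right, y down, z forward; pixel columns grow to the right and rows downward; lengths in m; the calibration is good to about 2 mm. A picture is of the moment at which its call begins: read the wrist's pose just before it. calibration takes no time and is no camera call.
- job_done(): hands the job in, once; it reports no verdict.
The state is a dict: "time": time; "joint_positions": joint angles; "qvel": joint speeds; "joint_efforts": joint torques, N m; "eef_pos": TCP position; "tool_rot": TCP orientation; "contact_force": force on the tool from outside, world axes, zero at the start; "ft_torque": the same for the moment, N m; "finger_gap": opening from 0.0 (shut) to 1.0 (fully open).
Only numpy, scipy, OpenCV 4.12 (cv2) and the standard library are available. Lean on these libraries where they do the work, as an engineer would, in place of code of your own. Each camera call takes 0.05 s, during which the arm holds its last target.

## Working session

There is one attempt and no reset: what is moved stays moved. The work goes in short steps, Python scripts to look and compute and a tool call to move; the robot and the scene stay as the last step left them, time stands still between calls to the robot, and variables do not carry over. Pictures are saved under pics/ and viewed, and the job is handed in when it is done.

Besides the shell and the picture viewer there is one more tool, called by a JSON object that holds its "api" and its "payload", one argument or row to a line. play_rows: Moves the arm, as the interface text tells. Its arguments: {"type":"object","properties":{"increments":{"type":"array"},"force":{"type":"number"}},"required":["increments"]}

```bash
mkdir -p pics
python3 - <<'E'
from station import *
import cv2, json
o=observe(); print({k:(v if not hasattr(v,'tolist') else v.tolist()) for k,v in o.items()})
for n in ["scene","side","wrist"]:
    im=camera(n); cv2.imwrite(f"pics/{n}0.png",cv2.cvtColor(im,cv2.COLOR_RGB2BGR)); c=calibration(n); print(n,{k:__import__('numpy').round(v,4).tolist() for k,v in c.items()})
E
```

```text
{'time': 0.0, 'joint_positions': [-1.3851920525431165, 0.4118740208801412, -0.012742988007918033, 1.597023788629015, 0.005594058206737252, 1.1342837486726378, -0.08221902212692235], 'qvel': [0.0008372491152299227, -0.0013880239376123102, 7.276398880761701e-05, 0.0008920780612216388, -0.0009725037359230424, -0.0006499212339739316, 0.00042062925403098066], 'joint_efforts': [-0.0005145309296494815, -58.794018030166626, 0.6410190090537071, -29.108211994171143, -0.05406903801485896, 0.018030060455203056, 0.00012368328953016317], 'eef_pos': [0.1568333047962486, 0.6045292486179509, 0.24383329308441995], 'tool_rot': [0.0005109414478369191, 0.7909036086672642, 0.6119402573061805, -0.0005849991295000983], 'contact_force': [-0.17222854514425182, -0.789290332502316, -0.8307932206842128], 'ft_torque': [0.02422191653855229, 0.030212193831820475, -8.735520792181062e-05], 'finger_gap': 0.9960164427054123}
scene {'intrinsics': [[423.5416, 0.0, 264.9808], [0.0, 423.5416, 182.5348], [0.0, 0.0, 1.0]], 'R': [[-0.4805, 0.8766, 0.0251], [0.4836, 0.2887, -0.8264], [-0.7317, -0.3849, -0.5626]], 't': [0.2118, -0.2028, 1.979]}
side {'intrinsics': [[461.2297, 0.0, 251.9055], [0.0, 461.2297, 197.1207], [0.0, 0.0, 1.0]], 'R': [[0.8421, -0.5391, 0.013], [-0.2816, -0.4601, -0.842], [0.4599, 0.7054, -0.5393]], 't': [-0.4444, 0.2855, 1.0863]}
wrist {'intrinsics': [[308.6523, 0.0, 256.7824], [0.0, 308.6523, 190.7895], [0.0, 0.0, 1.0]], 'tool_from_camera': [[1.0, 0.0004, -0.0004, -0.0008], [-0.0003, 0.9582, 0.2861, -0.0787], [0.0005, -0.2861, 0.9582, -0.1402], [0.0, 0.0, 0.0, 1.0]]}
```

View pics/scene0.png

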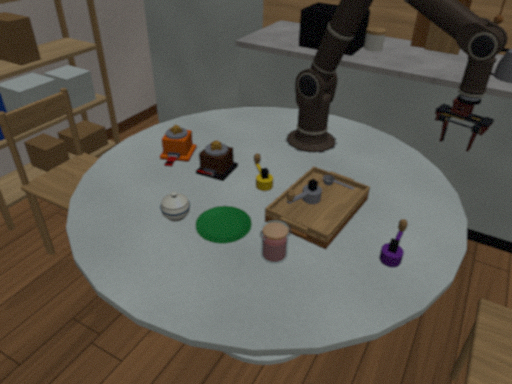

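View pics/side0.png

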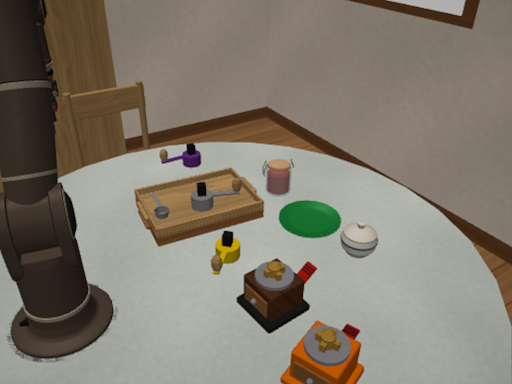

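View pics/wrist0.png

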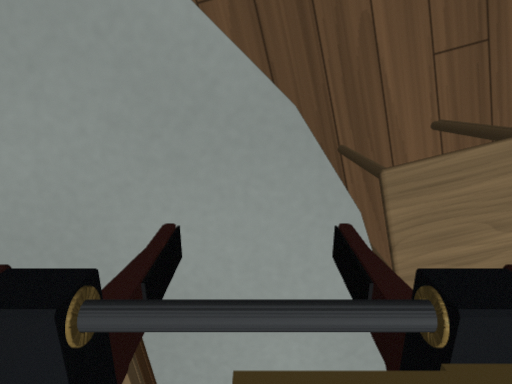

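The scene picture shows the dark mill at about (217,158), an orange look-alike at (178,147), and the steel crank on the tray at (313,192). In the side picture, the mill's seat is at (273,276), its red lever at (307,271), and the crank's grip block at (202,188). The wrist camera sees only bare table. I'll zoom in next.

Run:
```python
import cv2
s=cv2.imread('pics/side0.png'); c=cv2.imread('pics/scene0.png')
cv2.imwrite('pics/z1.png',cv2.resize(s[220:340,225:375],None,fx=5,fy=5,interpolation=cv2.INTER_CUBIC))
cv2.imwrite('pics/z2.png',cv2.resize(s[160:245,125:275],None,fx=5,fy=5,interpolation=cv2.INTER_CUBIC))
cv2.imwrite('pics/z3.png',cv2.resize(c[130:250,180:380],None,fx=4,fy=4,interpolation=cv2.INTER_CUBIC))
```

```text
(no output)
```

View pics/z1.png

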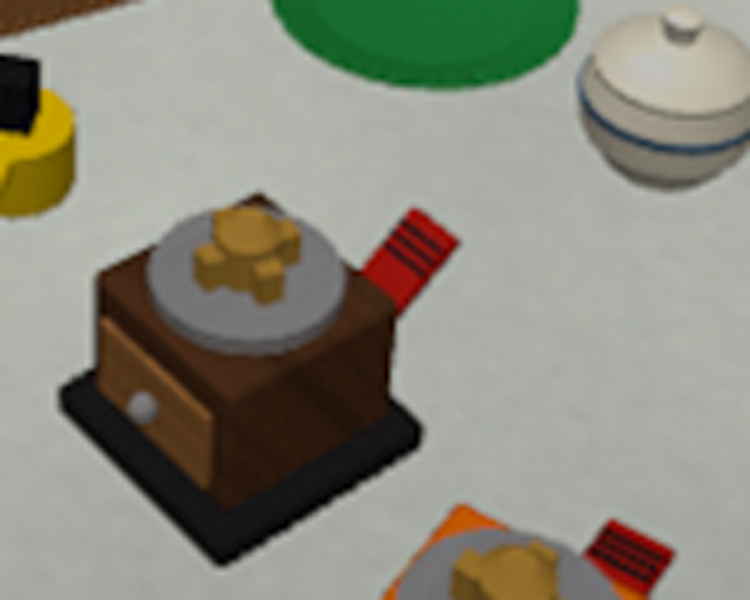

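View pics/z2.png

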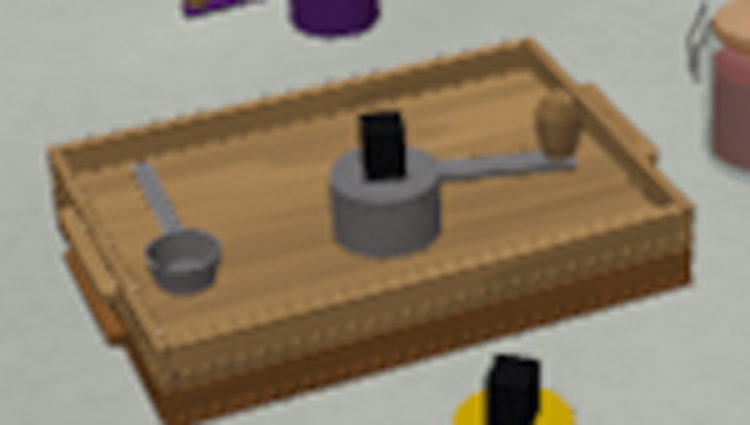

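View pics/z3.png

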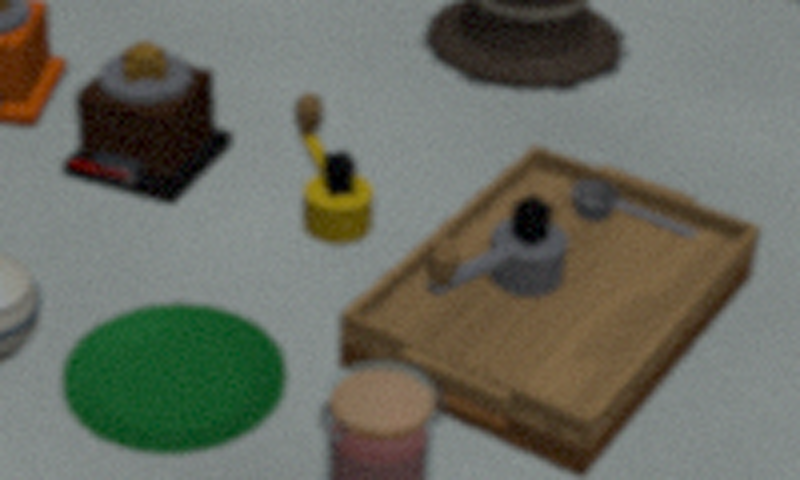

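```bash
cat > h.py <<'E'
from station import *
import numpy as np, cv2
from scipy.spatial.transform import Rotation as Rn
def save(n,im): cv2.imwrite(f"pics/{n}.png",cv2.cvtColor(im,cv2.COLOR_RGB2BGR))
def toolT(o=None):
    o=o or observe(); q=np.array(o['tool_rot']); T=np.eye(4); T[:3,:3]=Rn.from_quat(q[[1,2,3,0]]).as_matrix(); T[:3,3]=o['eef_pos']; return T
def ray(name,uv,T=None):
    c=calibration(name); K=np.array(c['intrinsics']); d=np.linalg.inv(K)@np.array([uv[0],uv[1],1.])
    if name=='wrist':
        M=T@np.array(c['tool_from_camera']); return M[:3,3],M[:3,:3]@d
    R=np.array(c['R']);t=np.array(c['t']); return -R.T@t,R.T@d
def onz(name,uv,z,T=None):
    p,d=ray(name,uv,T); return p+d*(z-p[2])/d[2]
def proj(name,X,T=None):
    c=calibration(name); K=np.array(c['intrinsics']); X=np.asarray(X,float)
    if name=='wrist':
        M=np.linalg.inv(T@np.array(c['tool_from_camera'])); x=M[:3,:3]@X+M[:3,3]
    else: x=np.array(c['R'])@X+np.array(c['t'])
    x=K@x; return x[:2]/x[2]
E
python3 - <<'E'
from h import *
a=lambda x,y:(225+x/5,220+y/5)
b=lambda x,y:(125+x/5,160+y/5)
c=lambda x,y:(180+x/4,130+y/4)
print('seat',onz('side',a(247,273),.105),onz('scene',c(150,74),.105))
F=[onz('side',a(*p),.02) for p in[(62,390),(222,548),(422,425)]]
print('foot',F,'ctr',(F[0]+F[2])/2)
d=F[2]-F[1]; print('x dir deg',np.degrees(np.arctan2(d[1],d[0])),np.linalg.norm(d)); d=F[1]-F[0]; print(np.degrees(np.arctan2(d[1],d[0])),np.linalg.norm(d))
print('hub',onz('side',b(385,177),.080),onz('scene',c(530,243),.080))
print('knob base',onz('side',b(558,155),.080)); print('tray corners',[onz('side',b(*p),.06).round(3) for p in[(50,150),(530,40),(692,208),(165,345)]])
print('yellow',onz('side',b(512,420),.042),'plates',onz('side',(310,218),.024),'bowl',onz('side',a(670,180),0),'orange',onz('side',(327,343),.105), 'jar',onz('side',(279,190),0))
print('scoop',onz('side',b(183,245),.06))
E
```

```text
seat [ 0.44000147 -0.23119346  0.105     ] [ 0.44782003 -0.21323507  0.105     ]
foot [array([ 0.37215566, -0.17708429,  0.02      ]), array([ 0.38251617, -0.29951491,  0.02      ]), array([ 0.50663115, -0.28803372,  0.02      ])] ctr [ 0.4393934 -0.232559   0.02     ]
x dir deg 5.2850774843617065 0.12464488034627962
-85.16295650382608 0.12286821085677947
hub [0.4724327 0.1963176 0.08     ] [0.48779822 0.21475657 0.08      ]
knob base [0.57495242 0.16327103 0.08      ]
tray corners [array([0.321, 0.363, 0.06 ]), array([0.652, 0.329, 0.06 ]), array([0.63 , 0.096, 0.06 ]), array([0.301, 0.133, 0.06 ])]
yellow [ 0.44320228 -0.00656093  0.042     ] plates [ 0.7314203  -0.00910126  0.024     ] bowl [ 0.75568409 -0.20053051  0.        ] orange [ 0.41463421 -0.44735667  0.105     ] jar [0.76837443 0.203396   0.        ]
scoop [0.3492923  0.22024834 0.06      ]
```

{"api": "play_rows", "payload": {
  "increments": [
    [[8.78, -31.5, 47, 0, 0], [8.78, -31.5, 47, 0, 0], [8.78, -31.5, 47, 0, 0], [8.78, -31.5, 47, 0, 0], [8.78, -31.5, 47, 0, 0], [8.78, -31.5, 47, 0, 0], [8.78, -31.5, 47, 0, 0], [8.78, -31.5, 47, 0, 0], [8.78, -31.5, 47, 0, 0], [8.78, -31.5, 47, 0, 0], [8.78, -31.5, 47, 0, 0], [8.78, -31.5, 47, 0, 0], [8.78, -31.5, 47, 0, 0], [8.78, -31.5, 47, 0, 0], [8.78, -31.5, 47, 0, 0], [8.78, -31.5, 47, 0, 0]]
  ]
}}

```text
time: 1.75
eef_pos: [0.5319, 0.1833, 0.2444]
tool_rot: [0.0, 0.79, 0.613, -0.0]
contact_force: [-0.3, 0.3, 1.5]
finger_gap: 1.003
```

Run:
```python
from h import *
o=observe();im=camera('wrist'); T=toolT(o); np.save('T1.npy',T); save('w1',im)
g=cv2.cvtColor(im,cv2.COLOR_RGB2GRAY); print(T.round(4))
cv2.imwrite('pics/w1z.png',cv2.resize(cv2.cvtColor(im,cv2.COLOR_RGB2BGR),None,fx=1.5,fy=1.5))
```

```text
[[ 2.485e-01  9.686e-01 -6.000e-04  5.319e-01]
 [ 9.686e-01 -2.485e-01 -7.000e-04  1.833e-01]
 [-9.000e-04 -4.000e-04 -1.000e+00  2.444e-01]
 [ 0.000e+00  0.000e+00  0.000e+00  1.000e+00]]
```

View pics/w1z.png

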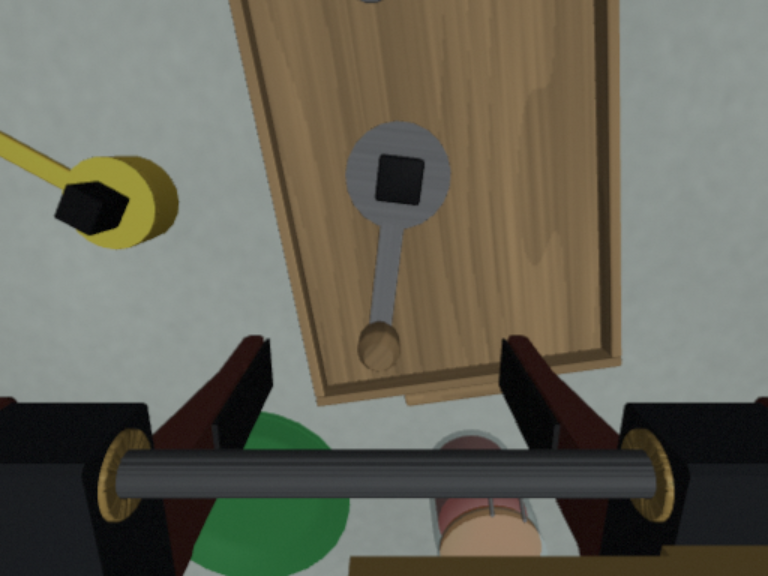

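The wrist picture shows the crank with its black block at about (267,120) in original pixels, its hub around the block, and its knob at (253,230). I'll fit these.

Run:
```python
from h import *
im=cv2.cvtColor(cv2.imread('pics/w1.png'),cv2.COLOR_BGR2RGB); T=np.load('T1.npy')
g=im.max(2); sub=g[95:145,240:295]; m=(sub<50).astype(np.uint8)
n,l,st,ce=cv2.connectedComponentsWithStats(m); i=1+st[1:,4].argmax(); cs,_=cv2.findContours((l==i).astype(np.uint8),0,2)
r=cv2.minAreaRect(cs[0]); bx=cv2.boxPoints(r)+[240,95]; print(st[i],r)
W=np.array([onz('wrist',p,.116,T) for p in bx]); print('top',W.mean(0)); 
for k in range(4):
    d=W[(k+1)%4]-W[k]; print(np.degrees(np.arctan2(d[1],d[0])).round(1),np.linalg.norm(d[:2]).round(4))
# hub: grey low-saturation
hsv=cv2.cvtColor(im,cv2.COLOR_RGB2HSV); m=((hsv[...,1]<60)&(hsv[...,2]>60)).astype(np.uint8); m[:,:200]=0;m[:,330:]=0;m[:70]=0;m[165:]=0
m=cv2.morphologyEx(m,cv2.MORPH_OPEN,np.ones((13,13)))
n,l,st,ce=cv2.connectedComponentsWithStats(m); print(st,ce)
cs,_=cv2.findContours(m,0,2); c=max(cs,key=len); e,rad=cv2.minEnclosingCircle(c);print('hub',e,rad,onz('wrist',e,.08,T))
k=onz('wrist',(380/1.5,347/1.5),.120,T); print('knob',k)
print([ (z,onz('wrist',e,z,T)) for z in (.078,)])
```

```text
[ 10   8  33  34 927] ((26.068256378173828, 24.4197940826416), (29.91135597229004, 31.196613311767578), 6.709837436676025)
top [0.47383062 0.20520032 0.116     ]
158.5 0.0258
69.2 0.0251
-20.0 0.0259
-111.0 0.0258
[[     0      0    512    384 193560]
 [   231     81     69     84   3048]] [[255.3666925  192.67465902]
 [263.96555118 116.90452756]]
hub (263.6823425292969, 122.7706527709961) 42.59083557128906 [0.47858358 0.20267111 0.08      ]
knob [0.56920824 0.16930272 0.12      ]
[(0.078, array([0.4787351 , 0.20267462, 0.078     ]))]
```

{"api": "play_rows", "payload": {
  "increments": [
    [[8.78, -39.4, 9.9, 0, -19.5], [8.78, -39.4, 9.9, 0, -19.5], [8.78, -39.4, 9.9, 0, -19.5], [8.78, -39.4, 9.9, 0, -19.5], [8.78, -39.4, 9.9, 0, -19.5], [8.78, -39.4, 9.9, 0, -19.5], [8.78, -39.4, 9.9, 0, -19.5], [8.78, -39.4, 9.9, 0, -19.5], [8.78, -39.4, 9.9, 0, -19.5], [8.78, -39.4, 9.9, 0, -19.5], [8.78, -39.4, 9.9, 0, -19.5], [8.78, -39.4, 9.9, 0, -19.5], [8.78, -39.4, 9.9, 0, -19.5]]
  ]
}}

```text
time: 3.1
eef_pos: [0.5303, -0.2212, 0.2448]
tool_rot: [-0.0, 0.674, 0.739, -0.0]
contact_force: [-1.0, 0.1, -0.6]
finger_gap: 1.002
```

Run:
```python
from h import *
o=observe();im=camera('wrist'); T=toolT(o); np.save('T2.npy',T); save('w2',im); print(T.round(4))
cv2.imwrite('pics/w2z.png',cv2.resize(cv2.cvtColor(im,cv2.COLOR_RGB2BGR),None,fx=1.5,fy=1.5))
cv2.imwrite('pics/w2zz.png',cv2.resize(cv2.cvtColor(im,cv2.COLOR_RGB2BGR)[20:200,170:350],None,fx=3.3,fy=3.3,interpolation=cv2.INTER_CUBIC))
```

```text
[[-9.170e-02  9.958e-01 -3.000e-04  5.303e-01]
 [ 9.958e-01  9.170e-02 -1.000e-04 -2.212e-01]
 [-1.000e-04 -3.000e-04 -1.000e+00  2.448e-01]
 [ 0.000e+00  0.000e+00  0.000e+00  1.000e+00]]
```

View pics/w2z.png

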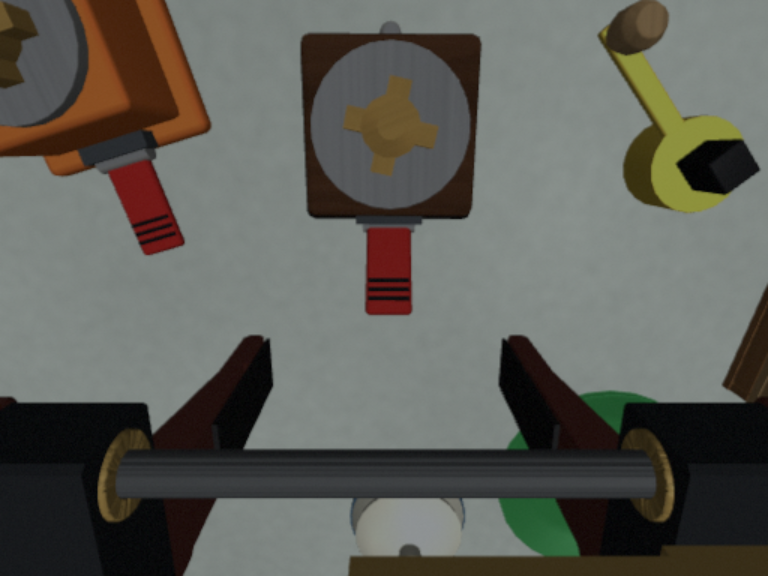

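View pics/w2zz.png

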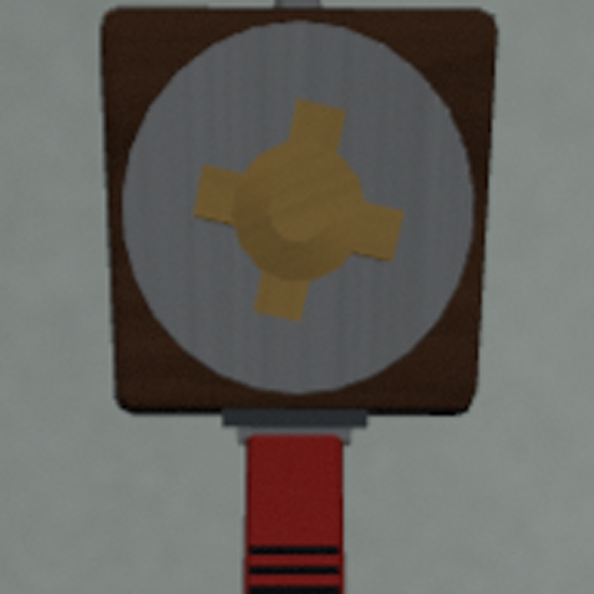

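The wrist picture shows the mill straight on. The seat plate is at about (260,82) in original pixels, the four splines are rotated about 13° in the image, and the red lever's pad is at (259,193). Next I'll measure the seat centre, the spline angle and the lever.

Run:
```python
from h import *
im=cv2.cvtColor(cv2.imread('pics/w2.png'),cv2.COLOR_BGR2RGB); T=np.load('T2.npy')
f=lambda x,y:(170+x/3.3,20+y/3.3)
tips={'t':[(298,100),(345,109)],'r':[(404,212),(390,260)],'b':[(301,320),(255,311)],'l':[(194,216),(204,166)]}
P={k:np.array([onz('wrist',f(*c),.123,T) for c in v]) for k,v in tips.items()}
C=np.mean([p.mean(0) for p in P.values()],0); print('ctr by splines',C)
for k,p in P.items():
    d=p.mean(0)-C; e=p[1]-p[0]; print(k,np.degrees(np.arctan2(d[1],d[0])).round(1),np.linalg.norm(d).round(4),'edge',np.degrees(np.arctan2(e[1],e[0])).round(1),np.linalg.norm(e).round(4))
# plate: grey inside
hsv=cv2.cvtColor(im,cv2.COLOR_RGB2HSV)
br=((hsv[...,0]>10)&(hsv[...,0]<30)&(hsv[...,1]>110)&(hsv[...,2]>80)).astype(np.uint8)
g=((hsv[...,1]<50)&(hsv[...,2]<125)).astype(np.uint8)|br; k=np.zeros_like(g);k[24:142,200:318]=1; g*=k
n,l,st,ce=cv2.connectedComponentsWithStats(g); i=1+st[1:,4].argmax(); print(st[i],ce[i])
cs,_=cv2.findContours((l==i).astype(np.uint8),0,2); c=max(cs,key=len); e=cv2.fitEllipse(c); print(e,'seat',onz('wrist',e[0],.105,T))
ww=np.array([onz('wrist',p,.105,T)[:2] for p in c[:,0].astype(float)]).astype(np.float32); print(cv2.minEnclosingCircle(ww))
red=((hsv[...,1]>150)&((hsv[...,0]<8)|(hsv[...,0]>172))&(hsv[...,2]>60)).astype(np.uint8); red[:,:230]=0; red[:,300:]=0;red[:140]=0;red[215:]=0
y,x=np.where(red); print('red bbox',x.min(),x.max(),y.min(),y.max())
for z in(.05,.055,.06,.065,.07): print(z,onz('wrist',((x.min()+x.max())/2,y.max()+1),z,T))
```

```text
ctr by splines [ 0.44070982 -0.2272517   0.123     ]
t 173.1 0.025 edge 85.3 0.0113
r 82.9 0.0246 edge -10.1 0.0116
b -6.7 0.0247 edge -95.5 0.0117
l -96.6 0.0247 edge 171.9 0.0117
[ 207   26  107  114 9348] [259.93110826  82.48331194]
((259.87982177734375, 82.4637680053711), (106.08430480957031, 111.98641204833984), 2.4889755249023438) seat [ 0.43822798 -0.22787244  0.105     ]
((0.4403952360153198, -0.2276749461889267), 0.04612484946846962)
red bbox 244 273 152 209
0.05 [ 0.57412477 -0.21601271  0.05      ]
0.055 [ 0.5722995  -0.21620924  0.055     ]
0.06 [ 0.57047423 -0.21640578  0.06      ]
0.065 [ 0.56864896 -0.21660231  0.065     ]
0.07 [ 0.56682369 -0.21679885  0.07      ]
```

{"api": "play_rows", "payload": {
  "increments": [
    [[0, 0.1, 2.8, 3, 0], [0, 0.1, 2.8, 6, 0], [0, 0.1, 2.8, 9, 0], [0, 0.1, 2.8, 12, 0], [0, 0.1, 2.8, 13, 0], [0, 0.1, 2.8, 13, 0], [0, 0.1, 2.8, 13, 0], [0, 0.1, 2.8, 13, 0], [0, 0.1, 2.8, 13, 0]]
  ],
  "force": 30
}}

```text
time: 4.05
eef_pos: [0.5588, -0.2182, 0.1163]
tool_rot: [0.001, 0.674, 0.739, 0.0]
contact_force: [0.1, 0.3, 0.2]
finger_gap: 0.219
```

Run:
```python
from h import *
o=observe();print(o['finger_gap'],o['eef_pos'],o['contact_force']);im=camera('side'); save('s2',im)
cv2.imwrite('pics/s2z.png',cv2.resize(cv2.cvtColor(im,cv2.COLOR_RGB2BGR)[180:340,225:425],None,fx=3.5,fy=3.5,interpolation=cv2.INTER_CUBIC))
```

```text
0.21886692020128157 [ 0.55878229 -0.21821934  0.11627457] [0.14752107 0.27963011 0.21268719]
```

View pics/s2z.png

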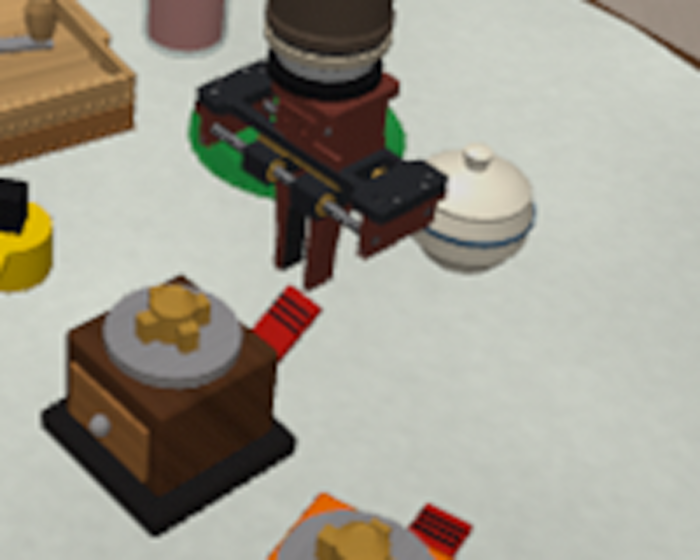

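The fingers are nearly shut and stand above the lever pad. Now I'll press down slowly.

{"api": "play_rows", "payload": {
  "increments": [
    [[0, 0, 0, 1, 0], [0, 0, 0, 2, 0], [0, 0, 0, 2.5, 0], [0, 0, 0, 3, 0], [0, 0, 0, 3.5, 0], [0, 0, 0, 4, 0], [0, 0, 0, 4.5, 0], [0, 0, 0, 5, 0], [0, 0, 0, 5.5, 0], [0, 0, 0, 6, 0], [0, 0, 0, 6.3, 0], [0, 0, 0, 6.5, 0], [0, 0, 0, 6.6, 0], [0, 0, 0, 6.6, 0]]
  ]
}}

```text
time: 5.5
eef_pos: [0.5589, -0.2181, 0.0504]
tool_rot: [0.001, 0.674, 0.739, 0.0]
contact_force: [1.5, 0.0, 3.5]
finger_gap: 0.004
```

{"api": "play_rows", "payload": {
  "increments": [
    [[0, 0, 0, 0.1, 0], [0, 0, 0, 0.2, 0], [0, 0, 0, 0.3, 0], [0, 0, 0, 0.3, 0]]
  ]
}}

```text
time: 5.9
eef_pos: [0.559, -0.2183, 0.0497]
tool_rot: [0.001, 0.674, 0.739, 0.001]
contact_force: [-6.0, 4.4, 23.6]
finger_gap: 0.007
```

{"api": "play_rows", "payload": {
  "increments": [
    [[0, 0, 0, -2, 0], [0, 0, 0, -7, 0], [4, 0, 0, -12, 0], [6, 0, 0, -17, 0], [6, 0, 0, -19.5, 0], [6, 0, 0, -19.5, 0]]
  ]
}}

```text
time: 6.5
eef_pos: [0.5594, -0.2192, 0.2487]
tool_rot: [0.003, 0.674, 0.738, 0.002]
contact_force: [0.3, -0.1, -0.3]
finger_gap: 0.333
```

Run:
```python
from h import *
o=observe();T=toolT(o);print(o['finger_gap'],T.round(4),o['contact_force']);im=camera('side'); save('s3',im)
cv2.imwrite('pics/s3z.png',cv2.resize(cv2.cvtColor(im,cv2.COLOR_RGB2BGR)[180:340,225:425],None,fx=3.5,fy=3.5,interpolation=cv2.INTER_CUBIC))
g=np.array([.4738,.2053,.17]); print('to pregrasp (tool cm)',T[:3,:3].T@(g-T[:3,3])*100, 'yaw',np.degrees(np.arctan2(T[1,0],T[0,0])))
```

```text
0.33311168480699577 [[-0.0906  0.9959  0.0083  0.5594]
 [ 0.9959  0.0906 -0.0012 -0.2192]
 [-0.0019  0.0081 -1.      0.2487]
 [ 0.      0.      0.      1.    ]] [ 0.25201587 -0.08416338 -0.27410818]
to pregrasp (tool cm) [43.06733974 -4.7424214   7.74467293] yaw 95.19924039722746
```

View pics/s3z.png

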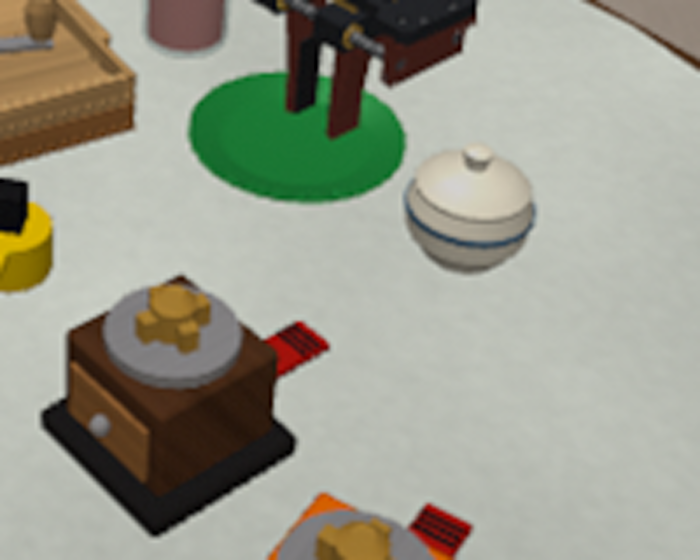

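The lever is level and locked. Now to the crank.

{"api": "play_rows", "payload": {
  "increments": [
    [[6, 43.1, -4.7, 0, 25.5], [6, 43.1, -4.7, 0, 25.5], [6, 43.1, -4.7, 0, 25.5], [6, 43.1, -4.7, 0, 25.5], [6, 43.1, -4.7, 0, 25.5], [6, 43.1, -4.7, 0, 25.5], [6, 43.1, -4.7, 0, 25.5], [6, 43.1, -4.7, 0, 25.5], [6, 43.1, -4.7, 0, 25.5], [6, 43.1, -4.7, 4, 25.5], [6, 43.1, -4.7, 7.7, 25.5], [6, 43.1, -4.7, 7.7, 25.5], [6, 43.1, -4.7, 7.7, 25.5]]
  ]
}}

```text
time: 7.85
eef_pos: [0.4721, 0.2055, 0.1676]
tool_rot: [0.002, 0.821, 0.571, -0.0]
contact_force: [-0.2, -0.4, 0.5]
finger_gap: 0.678
```

Run:
```python
from h import *
o=observe();T=toolT(o);print(o['finger_gap'],T.round(4),o['contact_force'])
im=camera('wrist'); save('w4',im); im2=camera('side'); save('s4',im2)
a=cv2.resize(cv2.cvtColor(im,cv2.COLOR_RGB2BGR),None,fx=1.5,fy=1.5); cv2.imwrite('pics/w4z.png',a)
cv2.imwrite('pics/s4z.png',cv2.resize(cv2.cvtColor(im2,cv2.COLOR_RGB2BGR)[110:260,115:285],None,fx=4,fy=4,interpolation=cv2.INTER_CUBIC))
g=np.array([.4738,.2053,.105]); print('to grasp (tool cm)',T[:3,:3].T@(g-T[:3,3])*100, 'yaw',np.degrees(np.arctan2(T[1,0],T[0,0])))
```

```text
0.6783336122356106 [[ 0.3472  0.9378  0.0017  0.4721]
 [ 0.9378 -0.3472 -0.0025  0.2055]
 [-0.0018  0.0025 -1.      0.1676]
 [ 0.      0.      0.      1.    ]] [-0.19354179 -0.43777316  0.53797941]
to grasp (tool cm) [0.0533695  0.15443803 6.2623413 ] yaw 69.6817019651356
```

View pics/w4z.png

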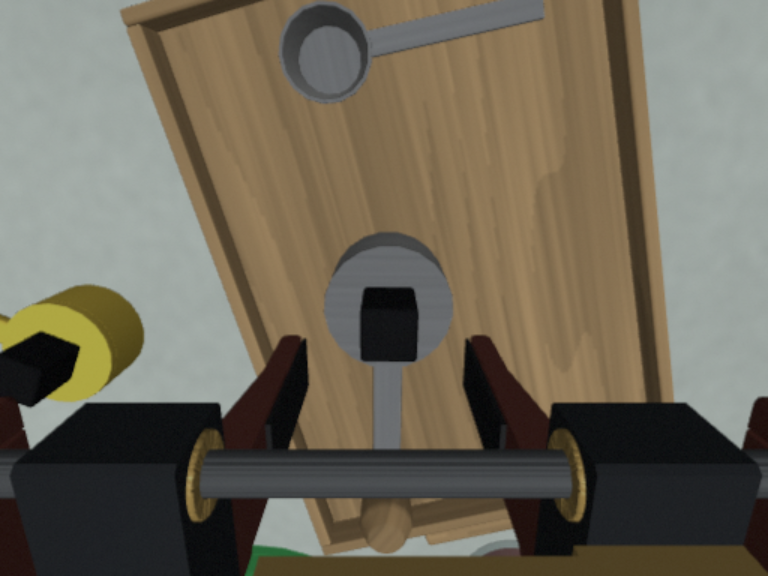

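View pics/s4z.png

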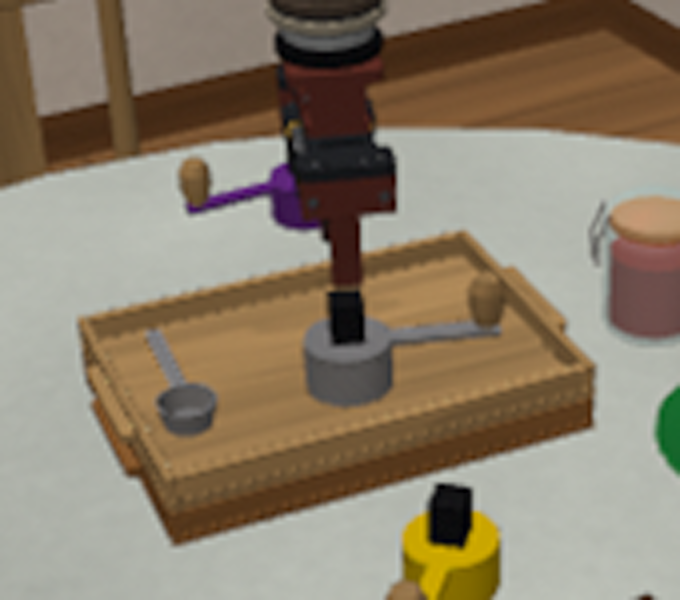

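The block sits square between the jaws. Its top face is centred at about (259,222) and the knob lies straight along the tool's y. I'll check the centring by ray.

Run:
```python
from h import *
o=observe();T=toolT(o)
p=onz('wrist',(389/1.5,334/1.5),.116,T); print(p, (T[:3,:3].T@(p-T[:3,3])*100).round(2))
```

```text
[0.47586825 0.20631932 0.116     ] [0.08 0.18 5.36]
```

{"api": "play_rows", "payload": {
  "increments": [
    [[6, 0.1, 0.2, 2, 0], [6, 0.1, 0.2, 4, 0], [6, 0.1, 0.2, 5.5, 0], [6, 0.1, 0.2, 6.2, 0], [6, 0.1, 0.2, 6.2, 0], [2, 0.1, 0.2, 6.2, 0], [2, 0.1, 0.2, 6.2, 0], [1, 0.1, 0.2, 6.2, 0], [1, 0.1, 0.2, 6.2, 0], [1, 0.1, 0.2, 6.2, 0], [1, 0.1, 0.2, 6.2, 0], [1, 0.1, 0.2, 6.2, 0]]
  ],
  "force": 45
}}

```text
time: 9.15
eef_pos: [0.4762, 0.2061, 0.1079]
tool_rot: [0.002, 0.821, 0.571, 0.002]
contact_force: [-2.7, -2.4, 4.8]
finger_gap: 0.293
```

Gripped: opening 25.8 mm. Lift it and check the hold.

{"api": "play_rows", "payload": {
  "increments": [
    [[1, 0, 0, -1, 0], [1, 0, 0, -3, 0], [1, 0, 0, -6, 0], [1, 0, 0, -10, 0], [1, 0, 0, -14, 0], [1, 0, 0, -14.5, 0], [1, 0, 0, -14.5, 0]]
  ]
}}

```text
time: 9.85
eef_pos: [0.4754, 0.2064, 0.2535]
tool_rot: [0.002, 0.821, 0.571, 0.003]
contact_force: [-0.7, 0.3, -5.5]
finger_gap: 0.295
```

Run:
```python
from h import *
o=observe();T=toolT(o);print(o['finger_gap'],T.round(4),o['contact_force'])
im=camera('wrist'); save('w5',im); im2=camera('side'); save('s5',im2)
a=cv2.resize(cv2.cvtColor(im,cv2.COLOR_RGB2BGR),None,fx=1.5,fy=1.5); cv2.imwrite('pics/w5z.png',a)
cv2.imwrite('pics/s5z.png',cv2.resize(cv2.cvtColor(im2,cv2.COLOR_RGB2BGR)[60:230,115:285],None,fx=3.5,fy=3.5,interpolation=cv2.INTER_CUBIC))
g=np.array([.4405,-.2275,T[2,3]]); v=T[:3,:3].T@(g-T[:3,3])*100; print('to seat axis (tool cm)',v.round(2), 'yaw',np.degrees(np.arctan2(T[1,0],T[0,0])))
```

```text
0.29462181718784686 [[ 0.3474  0.9377  0.0071  0.4754]
 [ 0.9377 -0.3474  0.0012  0.2064]
 [ 0.0036  0.0062 -1.      0.2535]
 [ 0.      0.      0.      1.    ]] [-0.71346239  0.32329115 -5.45534528]
to seat axis (tool cm) [-41.9   11.8   -0.08] yaw 69.67037360291586
```

View pics/w5z.png

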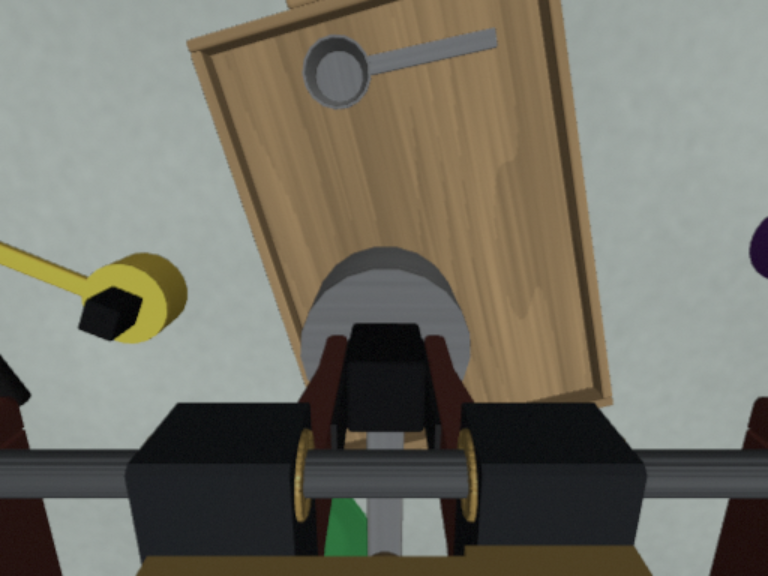

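View pics/s5z.png

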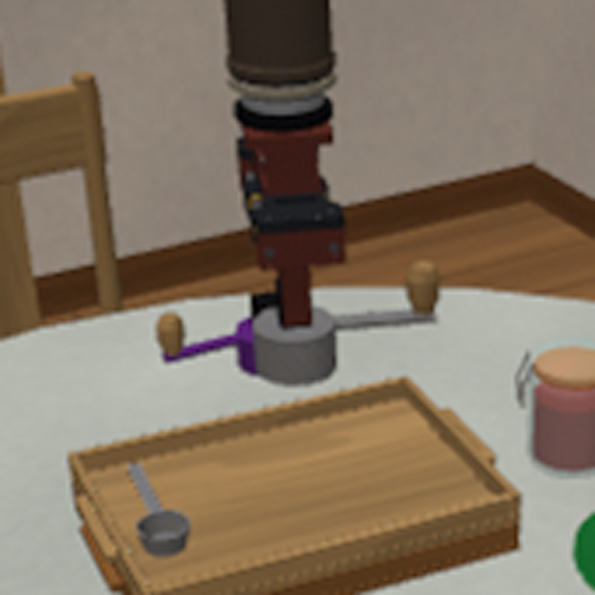

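Run:
```python
from h import *
T=np.eye(4)
# tool frame: block top at z=-0.008
for uv in [(387,363),(387,431),(348,363),(424,363),(345,431),(427,431)]:
    print(uv,(onz('wrist',(uv[0]/1.5,uv[1]/1.5),-.008,T)*100).round(2))
# hub top outer circle z tool = .0699-.042=.0279 : leftmost/rightmost and back
for uv in [(302,335),(470,335),(386,270)]: print('hub',uv,(onz('wrist',(uv[0]/1.5,uv[1]/1.5),.0279,T)*100).round(2))
print('knob proj side?')
```

```text
(387, 363) [-0.03 -1.4  -0.8 ]
(387, 431) [-0.03  1.05 -0.8 ]
(348, 363) [-1.25 -1.4  -0.8 ]
(424, 363) [ 1.13 -1.4  -0.8 ]
(345, 431) [-1.41  1.06 -0.8 ]
(427, 431) [ 1.29  1.05 -0.8 ]
hub (302, 335) [-3.34 -0.85  2.79]
hub (470, 335) [ 3.23 -0.85  2.79]
hub (386, 270) [-0.06 -3.47  2.79]
knob proj side?
```

The crank is held square with its axis about 1 mm toward tool −y. I'll carry it over the shaft and pre-turn it to the spline angle.

{"api": "play_rows", "payload": {
  "increments": [
    [[1, -5, 1.4, 0, -2], [1, -9, 2.5, 0, -5], [1, -13, 3.7, 0, -8], [1, -17, 4.8, 0, -11], [1, -21, 6, 0, -13.5], [1, -25, 7.1, 0, -13.5], [1, -29, 8.2, 0, -13.5], [1, -33, 9.4, 0, -13.5], [1, -37, 10.5, 0, -13.5], [1, -40, 11.4, 0, -13.5], [1, -41.9, 11.9, 0, -13.5], [1, -41.9, 11.9, 0, -13.5], [1, -41.9, 11.9, 0, -13.5], [1, -41.9, 11.9, 0, -13.5]]
  ]
}}

```text
time: 11.35
eef_pos: [0.44, -0.2271, 0.2506]
tool_rot: [0.001, 0.748, 0.664, 0.0]
contact_force: [0.8, -0.2, -4.8]
finger_gap: 0.291
```

Run:
```python
from h import *
o=observe();T=toolT(o);print(o['finger_gap'],T.round(4),o['contact_force'])
im=camera('scene'); save('c6',im); im2=camera('side'); save('s6',im2)
a=cv2.resize(cv2.cvtColor(im,cv2.COLOR_RGB2BGR)[70:220,150:300],None,fx=4,fy=4,interpolation=cv2.INTER_CUBIC); 
b=cv2.resize(cv2.cvtColor(im2,cv2.COLOR_RGB2BGR)[190:340,205:355],None,fx=4,fy=4,interpolation=cv2.INTER_CUBIC)
cv2.imwrite('pics/s6z.png',b);cv2.imwrite('pics/c6z.png',a)
g=np.array([.4405,-.2275,T[2,3]]); v=T[:3,:3].T@(g-T[:3,3])*100; print('to seat axis (tool cm)',v.round(2), 'yaw',np.degrees(np.arctan2(T[1,0],T[0,0])))
```

```text
0.2906714178113951 [[ 1.177e-01  9.930e-01  1.200e-03  4.400e-01]
 [ 9.931e-01 -1.177e-01 -4.000e-04 -2.271e-01]
 [-3.000e-04  1.200e-03 -1.000e+00  2.506e-01]
 [ 0.000e+00  0.000e+00  0.000e+00  1.000e+00]] [ 0.80665741 -0.23370428 -4.77580922]
to seat axis (tool cm) [-0.03  0.05  0.  ] yaw 83.24117899452668
```

View pics/s6z.png

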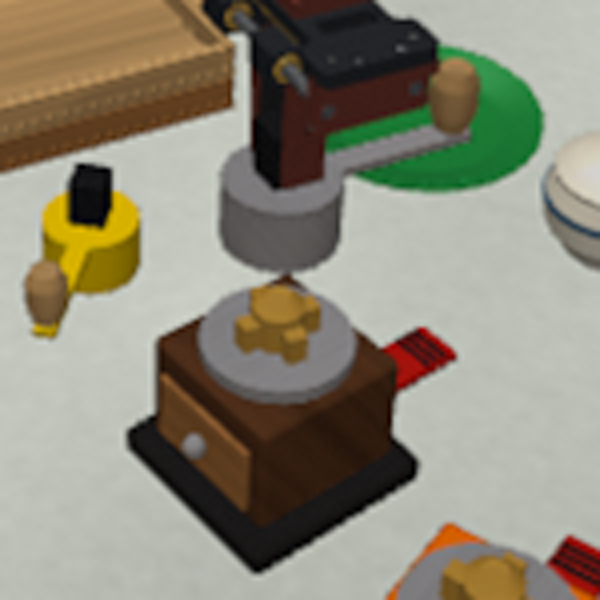

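View pics/c6z.png

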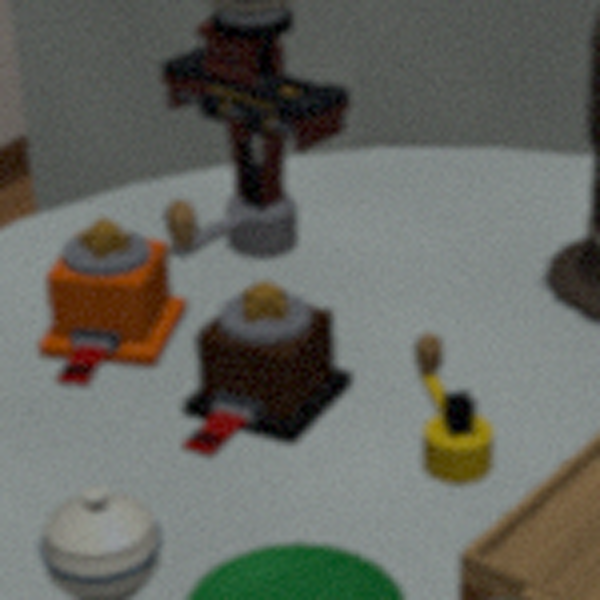

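The side picture shows the crank hanging over the shaft, with the hub at columns 260–291 and the plate centre at about (274.5,275). I'll check the alignment against projections.

Run:
```python
from h import *
x,y=.4405,-.2275
print('pred seat',proj('side',[x,y,.105]),'obs 274.5,275.3; shaft top',proj('side',[x,y,.137]))
z0=.2506-.0699
# hub silhouettes
a=np.linspace(0,2*np.pi,200)
def ext(cx,cy,z,r): 
    P=np.array([proj('side',[cx+r*np.cos(t),cy+r*np.sin(t),z]) for t in a]); return P.min(0),P.max(0)
print('pred hub bottom',ext(.439,-.227,z0,.034),'top',ext(.439,-.227,z0+.042,.034))
print('pred plate',ext(x,y,.105,.046))
print('obs hub bottom max row',190+270/4,' hub cols',205+219/4,205+343/4,'plate cols',205+198/4,205+357/4)
print('shaft scene',proj('scene',[x,y,.137]),'obs',150+266/4,70+287/4,'hub top scene',proj('scene',[.439,-.227,z0+.042]),'obs',150+263/4)
```

```text
pred seat [273.66424706 273.60333304] obs 274.5,275.3; shaft top [274.20213747 263.06948002]
pred hub bottom (array([259.07288222, 238.85065805]), array([289.52907896, 258.11896018])) top (array([259.48351843, 224.02655756]), array([290.62583089, 242.87397166]))
pred plate (array([253.8716535, 260.6303852]), array([293.50115875, 287.5483303 ]))
obs hub bottom max row 257.5  hub cols 259.75 290.75 plate cols 254.5 294.25
shaft scene [215.21646317 139.69073781] obs 216.5 141.75 hub top scene [214.62758082 119.77079274] obs 215.75
```

{"api": "play_rows", "payload": {
  "increments": [
    [[1, 0, 0.1, 1.5, 0], [1, 0, 0.1, 3, 0], [1, 0, 0.1, 4, 0], [1, 0, 0.1, 4.5, 0], [1, 0, 0.1, 5, 0], [1, 0, 0.1, 5.4, 0], [1, 0, 0.1, 5.4, 0]]
  ]
}}

```text
time: 12.15
eef_pos: [0.4414, -0.2273, 0.1969]
tool_rot: [0.001, 0.747, 0.664, 0.001]
contact_force: [0.1, -1.3, -4.4]
finger_gap: 0.293
```

{"api": "play_rows", "payload": {
  "increments": [
    [[1, 0, 0, 0.3, 0], [1, 0, 0, 0.6, 0], [1, 0, 0, 0.9, 0], [1, 0, 0, 1.1, 0], [1, 0, 0, 1.1, 0]]
  ]
}}

```text
time: 12.65
eef_pos: [0.4426, -0.2279, 0.1903]
tool_rot: [0.002, 0.748, 0.664, 0.003]
contact_force: [-13.2, 7.6, 42.4]
finger_gap: 0.296
```

It landed on the spline tops at the unmeshed height. That's expected: the teeth have to sit between the splines, so the crank needs about 45° more. I'll check which way the wrist joint has room.

Run:
```python
from h import *
o=observe(); print(np.round(o['joint_positions'],3), o['eef_pos'], o['ft_torque'])
```

```text
[-0.078  0.27   0.552  1.995 -0.182  0.917  2.021] [ 0.4426317  -0.22791791  0.19033547] [1.83238301 3.07286477 0.00546019]
```

{"api": "play_rows", "payload": {
  "increments": [
    [[1, 0, 0, -0.5, 0], [1, -0.05, -0.15, -0.6, 0], [1, -0.05, -0.15, -0.6, 8], [1, -0.05, -0.15, -0.6, 16], [1, -0.05, -0.15, -0.6, 24], [1, -0.05, -0.15, -0.6, 32], [1, -0.05, -0.15, -0.6, 40], [1, -0.05, -0.15, -0.6, 45], [1, -0.05, -0.15, -0.6, 45], [1, -0.05, -0.15, -0.6, 45]]
  ]
}}

```text
time: 13.65
eef_pos: [0.4408, -0.2281, 0.1958]
tool_rot: [0.001, 0.944, 0.329, 0.003]
contact_force: [0.7, -0.2, -4.4]
finger_gap: 0.292
```

Run:
```python
from h import *
o=observe();T=toolT(o);print(o['finger_gap'],T.round(4),np.round(o['contact_force'],2),np.round(o['joint_positions'],2))
im=camera('wrist'); save('w7',im);im2=camera('side'); save('s7',im2)
cv2.imwrite('pics/s7z.png',cv2.resize(cv2.cvtColor(im2,cv2.COLOR_RGB2BGR)[190:340,205:355],None,fx=4,fy=4,interpolation=cv2.INTER_CUBIC))
cv2.imwrite('pics/w7z.png',cv2.resize(cv2.cvtColor(im,cv2.COLOR_RGB2BGR),None,fx=1.5,fy=1.5))
g=np.array([.4405,-.2275,T[2,3]])+.001*T[:3,1]; v=T[:3,:3].T@(g-T[:3,3])*100; print('to seat axis (tool cm)',v.round(2), 'yaw',np.degrees(np.arctan2(T[1,0],T[0,0])))
```

```text
0.2917914552381822 [[ 7.837e-01  6.211e-01  5.700e-03  4.408e-01]
 [ 6.211e-01 -7.837e-01  8.000e-04 -2.281e-01]
 [ 4.900e-03  2.900e-03 -1.000e+00  1.958e-01]
 [ 0.000e+00  0.000e+00  0.000e+00  1.000e+00]] [ 0.74 -0.18 -4.43] [-0.21  0.28  0.72  2.   -0.23  0.94  1.3 ]
to seat axis (tool cm) [ 0.01  0.04 -0.  ] yaw 38.399644367292304
```

View pics/s7z.png

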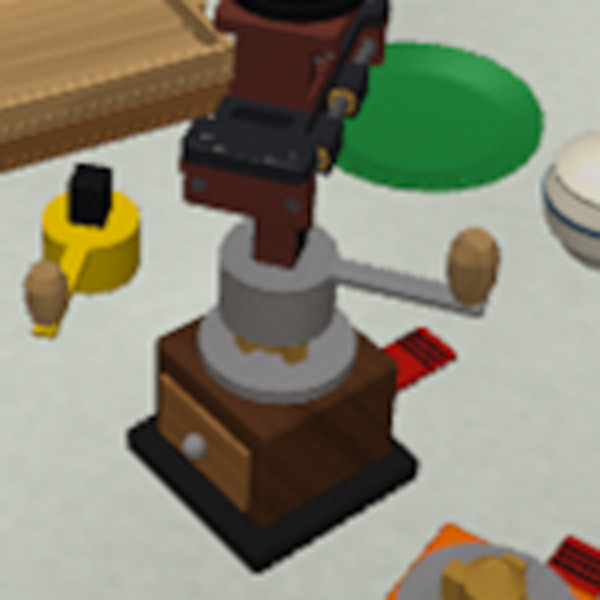

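View pics/w7z.png

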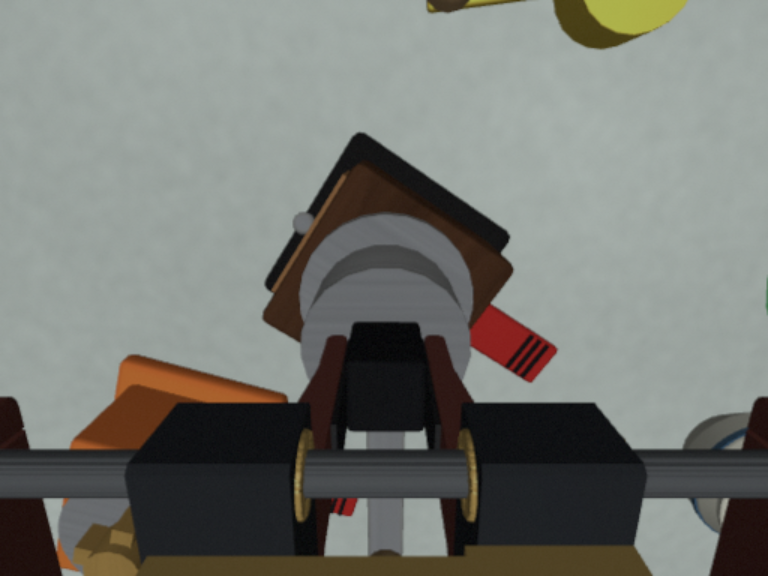

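The hub sits concentric over the shaft and the gap above the seat is visible. Now I'll lower it in steps.

{"api": "play_rows", "payload": {
  "increments": [
    [[1, 0, 0, 0.3, 0], [1, 0, 0, 0.6, 0], [1, 0, 0, 0.9, 0], [1, 0, 0, 1.1, 0], [1, 0, 0, 1.1, 0]]
  ]
}}

```text
time: 14.25
eef_pos: [0.4408, -0.2281, 0.1847]
tool_rot: [0.0, 0.944, 0.329, 0.003]
contact_force: [0.2, 0.0, -4.9]
finger_gap: 0.292
```

It went below the spline tops with no resistance, so the teeth are meshing. Pushing home.

{"api": "play_rows", "payload": {
  "increments": [
    [[1, 0, 0, 0.3, 0], [1, 0, 0, 0.6, 0], [1, 0, 0, 0.8, 0], [1, 0, 0, 1.0, 0], [1, 0, 0, 1.1, 0], [1, 0, 0, 1.2, 0], [1, 0, 0, 1.2, 0]]
  ]
}}

```text
time: 14.95
eef_pos: [0.4409, -0.2281, 0.1749]
tool_rot: [-0.0, 0.945, 0.328, 0.004]
contact_force: [-9.4, 6.5, 26.5]
finger_gap: 0.295
```

It's seated at the expected height (TCP z 0.1749) with 26 N of push. Now open and back off.

{"api": "play_rows", "payload": {
  "increments": [
    [[1, 0, 0, 0, 0], [5, 0, 0, 0, 0], [5, 0, 0, 0, 0], [5, 0, 0, 0, 0], [5, 0, 0, 0, 0], [5, 0, 0, -1, 0], [5, 0, 0, -3, 0], [5, 0, 0, -6, 0], [5, 0, 0, -10, 0], [5, 0, -4, -13, 0], [5, 0, -8, -13, 0], [5, 0, -12, -13, 0], [5, 0, -12, -13, 0]]
  ]
}}

```text
time: 16.25
eef_pos: [0.3633, -0.1318, 0.3053]
tool_rot: [-0.002, 0.944, 0.33, 0.005]
contact_force: [0.9, -0.0, -0.0]
finger_gap: 0.569
```

Run:
```python
from h import *
o=observe();T=toolT(o);print(o['time'],o['finger_gap'],T.round(4),np.round(o['contact_force'],2))
for n in ('side','scene','wrist'):
    im=camera(n); save(n+'8',im)
    b=cv2.cvtColor(im,cv2.COLOR_RGB2BGR); b=b[190:340,205:355] if n=='side' else (b[110:260,140:380] if n=='scene' else b)
    cv2.imwrite(f'pics/{n}8z.png',cv2.resize(b,None,fx={'side':4,'scene':3.3,'wrist':1.5}[n],fy={'side':4,'scene':3.3,'wrist':1.5}[n],interpolation=cv2.INTER_CUBIC))
x,y=.4405,-.2275
a=np.linspace(0,2*np.pi,100)
for z in (.105,.147,.163): P=np.array([proj('side',[x+.034*np.cos(t),y+.034*np.sin(t),z]) for t in a]); print(z,(P.min(0)-[205,190])*4,(P.max(0)-[205,190])*4)
```

```text
16.25 0.5688698122516753 [[ 7.821e-01  6.231e-01  7.500e-03  3.633e-01]
 [ 6.230e-01 -7.822e-01  5.900e-03 -1.318e-01]
 [ 9.600e-03  1.000e-04 -1.000e+00  3.053e-01]
 [ 0.000e+00  0.000e+00  0.000e+00  1.000e+00]] [ 0.93 -0.03 -0.02]
0.105 [216.14841943 295.70568516] [333.2760488 375.2246882]
0.147 [217.72263615 240.78164134] [337.38639612 318.98526055]
0.163 [218.3403527  219.24606454] [338.99938684 296.89882694]
```

View pics/side8z.png

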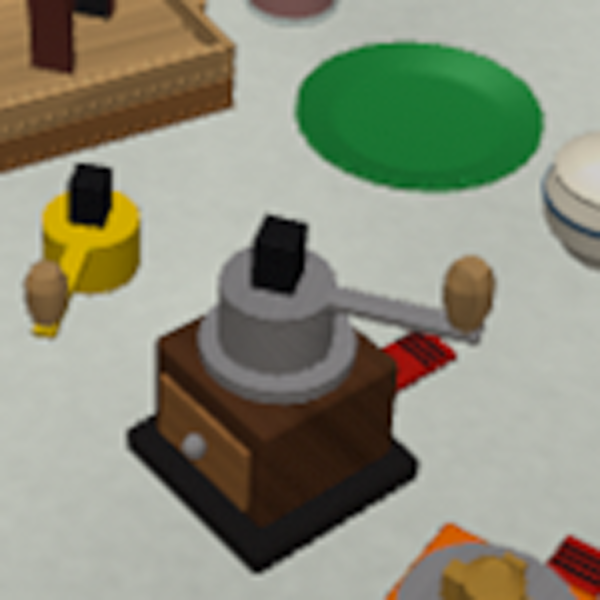

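View pics/scene8z.png

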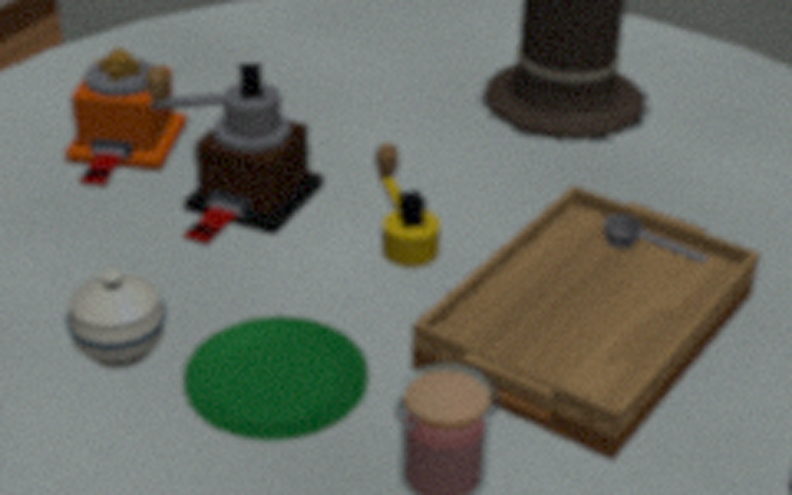

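View pics/wrist8z.png

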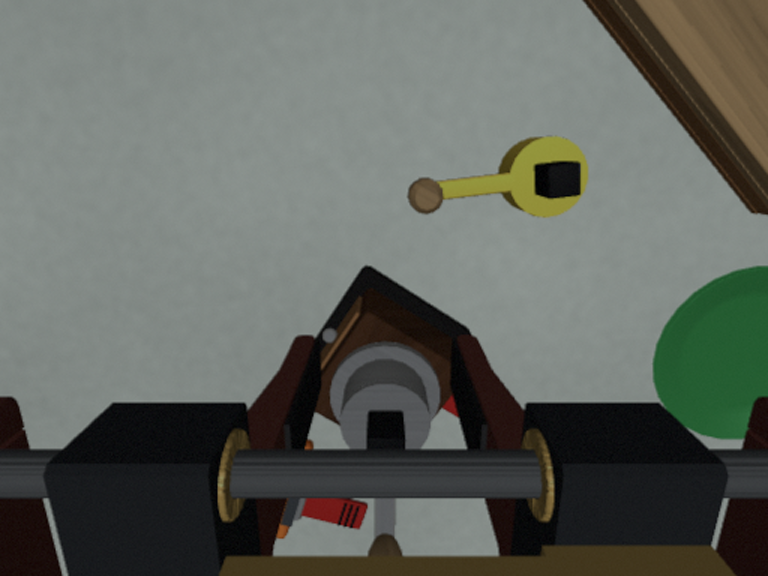

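The side picture shows the hub flush on the seat plate: its top edge is at row 246 of the crop, against 241 predicted seated and 219 unmeshed. The lever is level, the gripper is clear, and the bowl, jar, plates and scoop look unmoved. Handing in.

```bash
python3 -c "
from station import *
print(job_done())"
```

```text
the job is handed in; nothing more can be done
None
```

The mill is ready to grind: the base is locked and the crank is meshed and fully home. I handed the job in at about 16.4 s, and no verdict was reported.

- **Lever:** I pushed it down first, until it stopped hard at 24 N. The side picture afterwards shows it level.
- **Crank:** I gripped it by the block and carried it to the shaft. My first lowering assumed the wrong tooth angle, so it rested on the spline tops and I pressed there with 42 N. I raised it 6 mm, turned it 45°, and it then dropped in without resistance. I pushed it home with 26 N and let go.
- **Last checks:** The final tool height of 174.9 mm matched the expected seated height. The side picture also shows the hub flush on the seat plate, within about 5 rows (on the 4× enlarged crop) of where it should appear. The gripper is clear of everything.
- **Other items:** The bowl, jar, plates and scoop look unmoved in the pictures, judged by eye. No check failed at the end.

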